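# Bottle under the filler, steadying fork held at its mark

## Task

First slide the carrier along its lane until the bottle's mouth is centred under the filling nozzle and leave it there. Then pinch the grip block of the telescoping fork arm so that its lock button is squeezed in, pull the arm out until its pointer stands at the setting rider on the scale, and finish while still holding it there with the button squeezed. Do not shift the rider, and leave the other things on the bench alone.

Things in the scene. Friction and masses are not known exactly. Their poses are not given: they have to be found in the camera images.
- station: the filling station, one fixed machine on a 150 x 690 mm base plate 12 mm thick, set down in different places. Station axes: x away from the robot, y along the carrier's lane and the telescoping arm (to the robot's left), z up, turned by up to 0.2 rad. Every point listed here has the same axes. Origin at bench height on the line of the lane, 40 mm to -y of the nozzle
- nozzle_tip (a point): lower end of the fixed filling nozzle, a vertical steel tube 10 mm across, 158 mm above the bench. The nozzle hangs from a slanting level bar, its top 258 mm above the bench, which reaches out over the lane from a thin column that stands 130 mm to station +x and 40 mm to -y of the nozzle and is 277 mm high
- bottle_mouth (a point): centre of the mouth (20 mm across, 144 mm above the bench) of the clear bottle (44 mm across, 110 high) that is fixed in the carrier, a white 70 mm square sled which slides only along station y in its lane, with about 2 N of friction, and stays where it is left. It starts 60 to 140 mm to the +y side of the nozzle, can overrun the nozzle by 35 mm, and passes under it with 14 mm of room
- carrier_handle (a point): point to pinch on the carrier's handle: an upright square steel post, 20 x 20 mm, from 24 to 102 mm above the bench, standing 110 mm to station +y of the bottle's axis; this point is on its axis 82 mm above the bench
- fork_arm: telescoping arm that slides only towards station +y out of a grey sleeve (its top 72 mm above the bench, ending 25 mm behind the grip block's axis). It carries the grip block, a pointer, and a two-tine fork (tines 120 mm long, 62 mm apart inside, 59 to 73 mm above the bench) that passes either side of the bottle. A spring pulls it home with 2 to 4 N, and it travels 110 mm. Origin: under the grip block's axis, at bench height
- fork_grip (a point): centre of the grip block of the telescoping arm at button height, 92 mm above the bench: an upright black block 26 mm along station x, 30 mm along y, its top 120 mm above the bench, free on both x sides above 55 mm. The lock button sits on its +x face, so the block with the button out is 34 mm wide along x. Pinching the block across x at this point squeezes the button in
- lock_button (a joint): lock button, a steel paddle 24 mm wide (y) and 30 mm high on the +x face of the grip block, centred 92 mm above the bench. 0 = out, 8 mm proud: the arm is locked home; 0.006 m = fully in. Fully in takes about 5.5 N; the arm is free while it is more than about 0.004 in. It springs out when let go, and the arm then springs home
- fork_pointer (a point): tip of the arm's pointer, a 6 mm steel finger that sticks out to station +x over the scale 48 mm above the bench; it moves with the arm and lies 50 mm further to +y and 72 mm to +x of the grip block's axis
- setmark_tip (a point): tip of the setting rider's point, which marks today's setting on the scale (white strip with lines 10 mm apart). The rider is an 18 mm wide steel block on the far (+x) side of the scale, 56 mm high, stiff (8 N) on its track, its point 4 mm wide facing the pointer. The arm is at the mark when the pointer tip and this tip have the same station y. It stands 50 to 90 mm of arm travel from home
- spare_bottle1: empty spare bottle standing on the bench beyond the station, 44 mm across, 110 high; origin at its underside. Leave alone
- spare_bottle2: second spare bottle, the same size; origin at its underside. Leave alone
- cap_jar: white plastic jar, 70 mm across, 80 high, beyond the station; origin at its underside. Leave alone
- beaker: open steel beaker, 76 mm across, 90 high, beyond the station; origin at its underside. Leave alone
- wrench: steel wrench 150 mm long lying between the robot and the station. Leave alone
- brush: brush 170 mm long lying between the robot and the station. Leave alone
- loose_cap: white bottle cap, 30 mm across, 16 high, lying on the station's base plate beside the carrier's lane. Leave alone

How it is judged:
By the outcome, as a careful person would: the job done as asked, in the order asked, and still so for the second after the job is handed in, while the arm keeps its last pose, push and grip.
It also fails if it takes over 58 s, if anything falls off the work surface, if the arm or the gripper's body presses on something with over 40 N, if the wrist force passes 120 N, or if a joint passes its speed limit or range.

## Robot

A 7-joint arm with a two-finger parallel gripper is mounted at the origin on the work surface. World frame = base frame: x ahead of the robot, y to its left, z up, the work surface at z = 0. Lengths are in m, angles in rad, forces in N, time in s.
With the tool pointing down it reaches from about 0.4 to 0.875 m from the base axis. Payload 19.3 kg.
Tool frame: the origin (TCP) lies midway between the tips of the shut fingers; the grasp point (between the pads) lies 19 mm behind it; z points along the fingers, y is the line along which they close (so a half turn about z gives the same grasp; the last joint's range is limited). The gripper opens to 85 mm and grips with 20 to 120 N. Pads are 22 mm wide; open, the fingers measure 114 mm over their backs; the gripper's body (76 mm by 85 mm) begins 54 mm behind the grasp point. The pads swing forward as they close: fully open they stand 13 mm farther back than shut.
Start: joints at [1.178, 0.521, -0.036, 1.599, 0.021, 1.021, -0.113], TCP at [0.198, -0.593, 0.231] pointing down, gripper open.
Joint ranges: [-2.91, 2.91], [-0.3, 2.13], [-1.5, 1.42], [0.17, 2.43], [-1.26, 4.41], [0.16, 1.93], [-2.52, 2.52]. Speed limits (rad/s): [1.89, 1.89, 2.39, 2.39, 3.01, 3.01, 3.01].

## Interface

Orientations are given as [roll, pitch, yaw] about the fixed x, y, z axes, in that order (R = Rz(yaw) Ry(pitch) Rx(roll)).
In Python, from workcell import * gives the robot as it stands. The module is installed in compiled form; this text tells all that it offers.
- The arm moves only by the tool play_rows, never from a script. Its argument "deltas" is a list of rows, each a list of 7 numbers: the shift along the tool's x, y, z in units of 500 mm (1.0 is 500 mm), then the turn, a rotation vector about the tool's x, y, z in units of 120 degrees (1.0 is 120 degrees), then the closure, from 0 (fully open) to 1 (shut). A call has 1 to 10 rows; each row is the pose to reach, as a shift and turn from the pose commanded when the call began, along the tool's axes at that moment; what a row does not reach only later rows make up. A row lasts 1/10 s, in which the tool goes at most 50 mm and 8.59 degrees, less where a joint would pass 70% of its speed; a pose out of reach is approached as far as the arm can. A call with a number of a shift or a turn outside -1 to 1 is refused whole. A call with a gripper value outside its range is refused whole. The fingers move at their own pace and stop on an object; "newtons" is the grip in N (left out, the last holds). Time passes only in rows, so rows that repeat a pose let the fingers close. It gives the time, the measured TCP pose, the force, the opening and the grip force at its end, in the units of the state.
- observe(): the state, without advancing time (a new reading comes with each control period).
- grab_frame(name): name is "scene" or "top"; returns the picture (420x560x3 uint8, red, green, blue); there is no depth.
- get_calibration(name): a dict with "fovy" (degrees; the focal length in pixels is half the picture's height over the tangent of half this angle, whatever the lens; pixels are square), "cx", "cy" (the principal point, pixels), "k1" (the pictures are not rectified: a ray, as slopes to the right and down, at radius r is drawn at 1 + k1 r^2 times it, then the intrinsics apply), "xyz" and "rotation" of the camera in the world. Camera axes: x right, y down, z forward; pixel columns grow to the right and rows downward; lengths in m; the calibration is good to about 2 mm. A picture is of the moment at which its call begins. get_calibration takes no time and is no camera call.
- job_done(): hands the job in; it is judged then, once.
The state is a dict: "clock": time; "qpos": joint angles; "qd": joint speeds; "joint_efforts": joint torques, N m; "position": TCP position; "tool_rot": TCP orientation; "force": force on the tool from outside, world axes, zero at the start; "moment": the same for the moment, N m; "grip_width": finger opening in m; "finger_force": force on a finger pad.
Only numpy, scipy, OpenCV 4.12 (cv2) and the standard library are available. Lean on these libraries where they do the work, as an engineer would, in place of code of your own. Each camera call takes 0.05 s, during which the arm holds its last target. There are 200 camera calls.

## Working session

There is one attempt and no reset: what is moved stays moved. The work goes in short steps, Python scripts to look and compute and a tool call to move; the robot and the scene stay as the last step left them, time stands still between calls to the robot, and variables do not carry over. Pictures are saved under pics/ and viewed, at most 10 in all, crops included, and the job is handed in when it is done.

Besides the shell and the picture viewer there is one more tool, called after ">>>" as name(argument=value, ...), one argument or row to a line, values as JSON. play_rows: Moves the arm, as the interface text tells. Its arguments: {"type":"object","properties":{"deltas":{"type":"array"},"newtons":{"type":"number"}},"required":["deltas"]}

```bash
mkdir -p pics
python3 - <<'E'
from workcell import *
import cv2
o=observe();print(o)
for n in("scene","top"):
    print(get_calibration(n)); cv2.imwrite(f"pics/{n}0.png",cv2.resize(grab_frame(n)[:,:,::-1],(800,600),interpolation=cv2.INTER_CUBIC))
E
```

```text
{'clock': 0.0, 'qpos': array([ 1.17778745,  0.52202957, -0.03634524,  1.60000594,  0.02119247,
        1.02109085, -0.11278414]), 'qd': array([-0.00030038, -0.00012561,  0.0004541 , -0.0029934 ,  0.00040039,
       -0.00014991,  0.00082334]), 'joint_efforts': array([-1.05432729e-03, -9.27108335e+01,  1.98021881e+00, -3.69938028e+01,
        1.79115281e-02,  8.29676661e-03,  2.78185944e-06]), 'position': array([ 0.19813907, -0.59240414,  0.23071657]), 'tool_rot': array([-3.14044550e+00,  6.65924018e-05,  3.22826301e-01]), 'force': array([0.2201599 , 0.5956579 , 0.16398743]), 'moment': array([-0.04399824, -0.02050942, -0.01752579]), 'finger_force': 0.0, 'grip_width': 0.08544348151586659}
{'fovy': 57.775840989130096, 'cx': 279.2704433106701, 'cy': 212.12797245845624, 'k1': -0.10552349323114049, 'xyz': array([ 1.14846929, -0.11232792,  0.51744083]), 'rotation': array([-2.15949709, -0.00887021,  1.34164588])}
{'fovy': 46.25448832474157, 'cx': 278.9568258443398, 'cy': 207.95305333503796, 'k1': -0.18315076322514748, 'xyz': array([0.42871287, 0.04022054, 1.15444834]), 'rotation': array([-2.99692386,  0.01533935, -1.5457143 ])}
```

View pics/scene0.png

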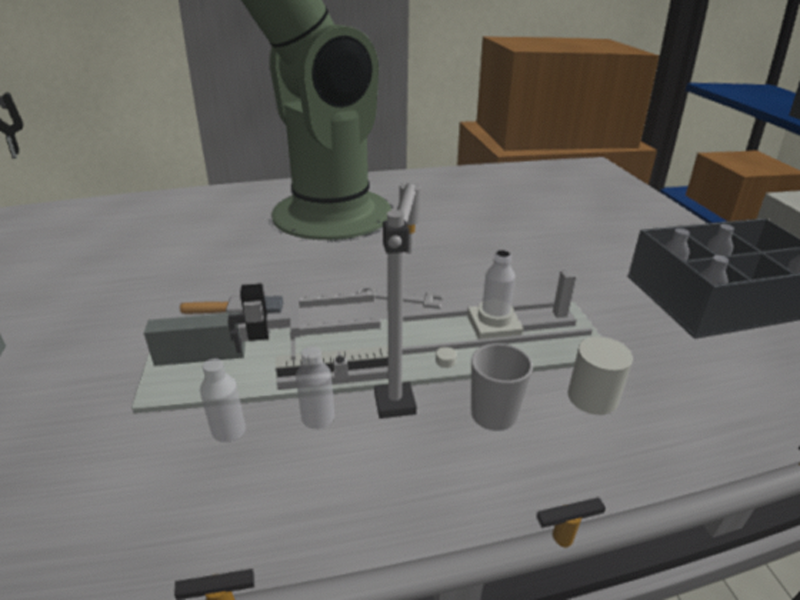

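View pics/top0.png

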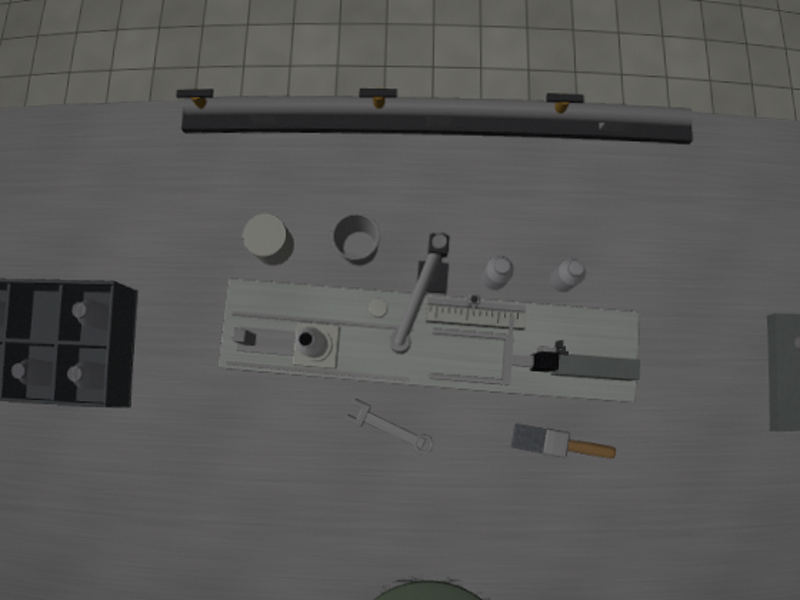

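The scene view shows the carrier with bottle and post on the right and the black grip block and sleeve on the left. The top view (800x600) shows the plate corners at about (229,279), (219,366), (634,402), (640,311), with the handle at (243,335), bottle mouth (305,340), nozzle (400,343), grip block (545,361) and rider (474,299).

```bash
cat > h.py <<'E'
from workcell import *
import numpy as np, cv2
from scipy.spatial.transform import Rotation as Ro
def cam(n):
    c=get_calibration(n); f=210/np.tan(np.radians(c["fovy"]/2))
    K=np.array([[f,0,c["cx"]],[0,f,c["cy"]],[0,0,1.]])
    return K,np.array([c["k1"],0,0,0.]),c["xyz"],Ro.from_euler("xyz",c["rotation"]).as_matrix()
def ray(n,uv):
    K,d,p,R=cam(n); q=cv2.undistortPoints(np.array(uv,float).reshape(-1,1,2),K,d)[:,0]
    return p,np.c_[q,np.ones(len(q))]@R.T
def onz(n,uv,z):
    p,v=ray(n,uv); return p+v*((z-p[2])/v[:,2:])
def proj(n,X):
    K,d,p,R=cam(n); return cv2.projectPoints((np.array(X,float).reshape(-1,3)-p)@R,np.zeros(3),np.zeros(3),K,d)[0][:,0]
def tri(a,b):
    (p,u),(q,v)=ray("scene",[a]),ray("top",[b]); u,v=u[0],v[0]
    s=np.linalg.lstsq(np.c_[u,-v],q-p,rcond=None)[0]; A,B=p+s[0]*u,q+s[1]*v
    return (A+B)/2,np.linalg.norm(A-B)
E
python3 - <<'E'
from h import *
np.set_printoptions(precision=4,suppress=True)
s=.7
c=onz("top",np.array([(229,279),(219,366),(634,402),(640,311)])*s,.012);print(c)
for i in range(4):print(np.linalg.norm(c[i]-c[i-1]),end=' ')
y=(c[0]+c[1]-c[2]-c[3]);print("yaw",np.arctan2(-y[0],y[1]))
for nm,uv,z in [("handletop",(237,330),.102),("mouth",(305,340),.144),("nozzle",(400,343),.158),("griptop",(545,361),.12),("rider",(474,299),.056)]:
    print(nm,onz("top",np.array([uv])*s,z))
g=np.clip(grab_frame("top")[180:290,145:455].astype(float)*2.2,0,255).astype(np.uint8)
cv2.imwrite("pics/t1.png",cv2.resize(g[:,:,::-1],(775,275),interpolation=cv2.INTER_CUBIC))
g=np.clip(grab_frame("scene")[165:290,90:425].astype(float)*1.3,0,255).astype(np.uint8)
cv2.imwrite("pics/s1.png",cv2.resize(g[:,:,::-1],None,fx=2.3,fy=2.3,interpolation=cv2.INTER_CUBIC))
E
```

```text
[[ 0.6188  0.3465  0.012 ]
 [ 0.473   0.3552  0.012 ]
 [ 0.4294 -0.3291  0.012 ]
 [ 0.5804 -0.3414  0.012 ]]
0.6890473422213872 0.14601597336724007 0.6857147641973579 0.15148065090552376 yaw -0.059636352357074617
handletop [[0.5253 0.3052 0.102 ]]
mouth [[0.5095 0.1934 0.144 ]]
nozzle [[0.5076 0.0554 0.158 ]]
griptop [[ 0.4885 -0.1591  0.12  ]]
rider [[ 0.5879 -0.0583  0.056 ]]
```

View pics/t1.png

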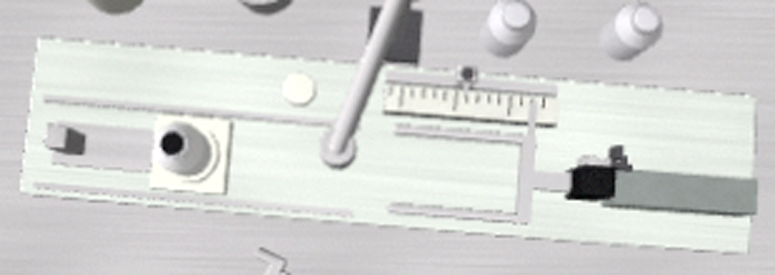

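View pics/s1.png

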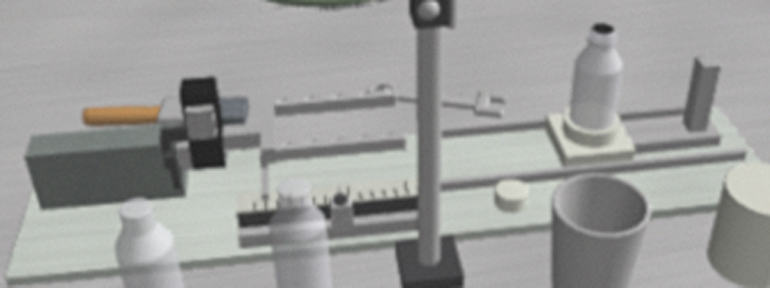

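Enhanced top crop (2.5x from (145,180)): mouth (172,143), post top (57,137), nozzle/bar end (337,152), grip block (590,182), rider (467,73). The scene crop shows grip block, pointer bar and rider; I still need a closer look at the nozzle.

Run:
```python
from h import *
np.set_printoptions(precision=4,suppress=True)
T=lambda u,v:(145+u/2.5,180+v/2.5)
for nm,uv,z in [("handletop",(57,137),.102),("mouth",(172,143),.144),("nozzle bar",(337,152),.25),("nozzle tip",(337,152),.158),("griptop",(585,182),.12),("rider",(467,73),.056),("rider point",(464,88),.05),("pointer bar top",(531,100),.05)]:
    print(nm,onz("top",[T(*uv)],z), "scene", proj("scene",onz("top",[T(*uv)],z)))
a=np.hstack([cv2.resize(np.clip(grab_frame("scene")[r:r+75,c:c+50]*1.3,0,255).astype(np.uint8),(400,600),interpolation=cv2.INTER_CUBIC) for r,c in((125,265),(185,195))])
b=np.vstack([cv2.resize(np.clip(grab_frame("top")[r:r+37,c:c+100]*2.,0,255).astype(np.uint8),(800,296),interpolation=cv2.INTER_CUBIC) for r,c in((225,150),(200,325))])
cv2.imwrite("pics/s2.png",a[:,:,::-1]);cv2.imwrite("pics/t2.png",b[:,:,::-1])
```

```text
handletop [[0.5171 0.3005 0.102 ]] scene [[396.1728 190.9844]]
mouth [[0.5112 0.1928 0.144 ]] scene [[351.5069 177.5343]]
nozzle bar [[0.499  0.0543 0.25  ]] scene [[285.9117 131.8132]]
nozzle tip [[0.5061 0.0557 0.158 ]] scene [[286.6477 176.9729]]
griptop [[ 0.4882 -0.1537  0.12  ]] scene [[181.1963 200.6265]]
rider [[ 0.5882 -0.0583  0.056 ]] scene [[237.7344 250.8402]]
rider point [[ 0.5752 -0.0562  0.05  ]] scene [[238.019  248.9239]]
pointer bar top [[ 0.5656 -0.1173  0.05  ]] scene [[205.9102 250.0897]]
```

View pics/s2.png

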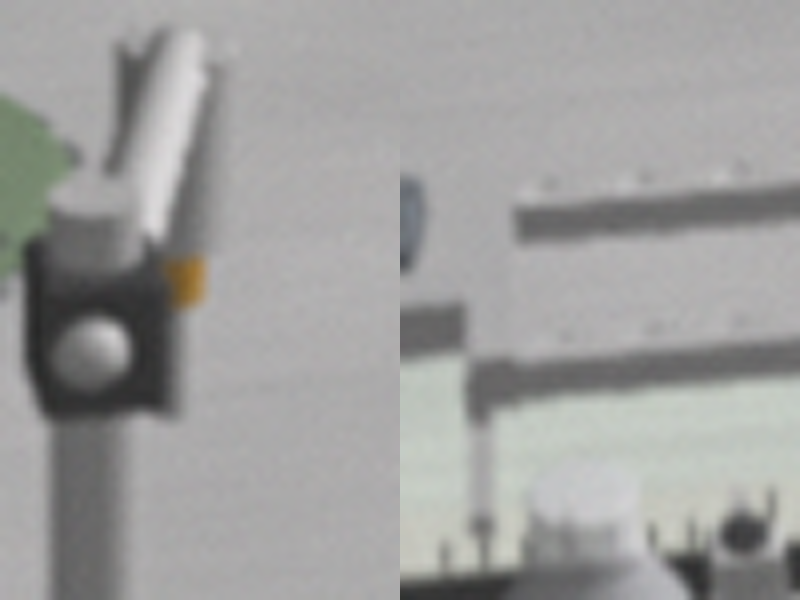

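View pics/t2.png

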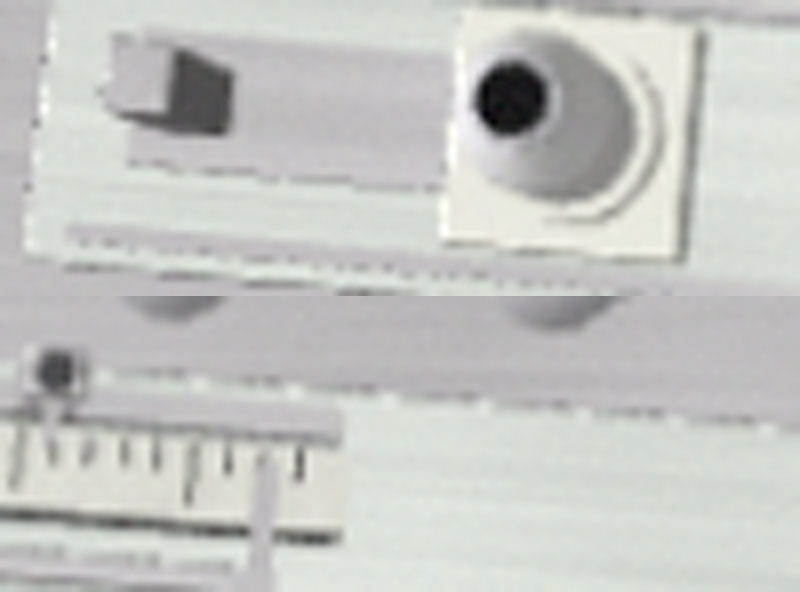

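s2 shows the nozzle tube tip's right edge at scene pixel about (287.6,177) and the pointer tip near (205,250). t2 shows the post top at full top pixel (167.5,235), the mouth at (214,237), the pointer tip at (358,220) and the rider point at (332,215). Next is the first move plan.

```bash
cat > plan.py <<'E'
from h import *
np.set_printoptions(precision=4,suppress=True)
def row(p,yaw,o=None,p0=None,y0=None):
    o=o or observe(); R0=Ro.from_euler("xyz",[np.pi,0,o["tool_rot"][2] if y0 is None else y0])
    p0=o["position"] if p0 is None else np.array(p0)
    return np.r_[R0.inv().apply(np.array(p)-p0)/.5,(R0.inv()*Ro.from_euler("xyz",[np.pi,0,yaw])).as_rotvec()/np.radians(120)]
E
python3 - <<'E'
from plan import *
print(proj("scene",[[.503,.0545,.158]]))
P,Q=onz("top",[(358.1,219.9),(331.9,214.9)],.048);d=Q-P;print(P,Q,"travel",d@[.058,.998,0], d@[.998,-.058,0])
gb=np.array([P[0],P[1],0])-.072*np.array([.998,-.058,0])-.05*np.array([.058,.998,0]);print("grip from pointer",gb)
A=[.42,-.25,.34];B=[.5175,.3018,.34]
print(row(A,-.058)); print(row(B,-.058,p0=A,y0=-.058))
E
```

```text
[[285.6549 176.2953]]
[ 0.5661 -0.1192  0.048 ] [ 0.5763 -0.0594  0.048 ] travel 0.060317569658036925 0.0066291323822294185
grip from pointer [ 0.4914 -0.1649  0.    ]
[ 0.6381 -0.5093 -0.2176 -0.     -0.      0.1818]
[ 0.1307 -1.113  -0.      0.      0.      0.    ]
```

>>> play_rows(
  deltas=[
    [0.1,-0.08,-0.21,0,0,0.05,0],
    [0.638,-0.509,-0.218,0,0,0.182,0],
    [0.638,-0.509,-0.218,0,0,0.182,0],
    [0.638,-0.509,-0.218,0,0,0.182,0],
    [0.638,-0.509,-0.218,0,0,0.182,0],
    [0.638,-0.509,-0.218,0,0,0.182,0],
    [0.638,-0.509,-0.218,0,0,0.182,0],
    [0.638,-0.509,-0.218,0,0,0.182,0],
    [0.638,-0.509,-0.218,0,0,0.182,0],
    [0.638,-0.509,-0.218,0,0,0.182,0],
  ],
  newtons=40,
)

```text
clock: 1.4
position: [0.4229, -0.2458, 0.3413]
tool_rot: [-3.141, -0.002, -0.052]
force: [-1.3, -1.1, -0.3]
grip_width: 0.0854
finger_force: 0.0
```

>>> play_rows(
  deltas=[
    [0.13,-1,0,0,0,0,0],
    [0.13,-1,0,0,0,0,0],
    [0.13,-1,0,0,0,0,0],
    [0.13,-1,0,0,0,0,0],
    [0.13,-1,0,0,0,0,0],
    [0.13,-1,0,0,0,0,0],
    [0.13,-1,0,0,0,0,0],
    [0.13,-1,0,0,0,0,0],
    [0.13,-1,0,0,0,0,0],
    [0.13,-1,0,0,0,0,0],
  ],
)

```text
clock: 2.4
position: [0.5137, 0.2424, 0.3403]
tool_rot: [3.141, -0.0, -0.059]
force: [1.0, -0.7, 0.3]
grip_width: 0.0859
finger_force: 0.0
```

Run:
```python
from plan import *
o=observe();print(o["clock"],o["position"],o["tool_rot"])
print(row([.5175,.3018,.15],-.058));print(row([.5175,.3018,.063],-.058))
```

```text
2.4 [0.5137 0.2424 0.3403] [ 3.1414 -0.0004 -0.0594]
[ 0.0006 -0.119   0.3807  0.      0.     -0.0007]
[ 0.0006 -0.119   0.5547  0.      0.     -0.0007]
```

>>> play_rows(
  deltas=[
    [0,-0.11,0.05,0,0,0,0],
    [0,-0.11,0.15,0,0,0,0],
    [0,-0.11,0.25,0,0,0,0],
    [0,-0.11,0.33,0,0,0,0],
    [0,-0.11,0.38,0,0,0,0],
    [0,-0.11,0.38,0,0,0,0],
    [0,-0.11,0.38,0,0,0,0],
  ],
)

```text
clock: 3.1
position: [0.517, 0.296, 0.1511]
tool_rot: [-3.141, -0.0, -0.059]
force: [0.1, -0.3, 0.9]
grip_width: 0.0855
finger_force: 0.0
```

Run:
```python
from plan import *
o=observe();print(o["clock"],o["position"],o["tool_rot"],o["force"])
print(row([.5175,.3018,.063],-.058))
```

```text
3.1 [0.517  0.296  0.1511] [-3.1414 -0.0003 -0.0586] [ 0.0854 -0.3136  0.9074]
[ 0.0004 -0.0117  0.1762  0.      0.     -0.0003]
```

>>> play_rows(
  deltas=[
    [0,-0.01,0.06,0,0,0,0],
    [0,-0.01,0.12,0,0,0,0],
    [0,-0.01,0.176,0,0,0,0],
    [0,-0.01,0.176,0,0,0,0.5],
    [0,-0.01,0.176,0,0,0,0.9],
    [0,-0.01,0.176,0,0,0,0.9],
    [0,-0.01,0.176,0,0,0,0.9],
    [0,-0.01,0.176,0,0,0,0.9],
    [0,-0.01,0.176,0,0,0,0.9],
    [0,-0.01,0.176,0,0,0,0.9],
  ],
)

```text
clock: 4.1
position: [0.5176, 0.3013, 0.0638]
tool_rot: [-3.14, -0.002, -0.059]
force: [-1.6, -0.7, 13.2]
grip_width: 0.0195
finger_force: 41.9
```

Run:
```python
from plan import *
o=observe();print(o["clock"],o["position"],o["tool_rot"],o["force"],o["grip_width"])
h=np.array([.503,.0545])+.110*np.array([.058,.998]);print(h)
print(row([h[0],h[1],.063],-.058))
```

```text
4.1 [0.5176 0.3013 0.0638] [-3.1405 -0.0017 -0.0588] [-1.5661 -0.6626 13.2009] 0.019529212709416263
[0.5094 0.1643]
[-0.0004  0.2745  0.0017  0.      0.     -0.0004]
```

>>> play_rows(
  deltas=[
    [0,0.03,0,0,0,0,0.9],
    [0,0.06,0,0,0,0,0.9],
    [0,0.09,0,0,0,0,0.9],
    [0,0.12,0,0,0,0,0.9],
    [0,0.15,0,0,0,0,0.9],
    [0,0.18,0,0,0,0,0.9],
    [0,0.21,0,0,0,0,0.9],
    [0,0.24,0,0,0,0,0.9],
    [0,0.26,0,0,0,0,0.9],
    [0,0.274,0,0,0,0,0.9],
  ],
)

```text
clock: 5.1
position: [0.5093, 0.1642, 0.0638]
tool_rot: [-3.141, -0.002, -0.059]
force: [-5.6, 2.8, 17.0]
grip_width: 0.0198
finger_force: 42.8
```

>>> play_rows(
  deltas=[
    [0,0,0,0,0,0,0.9],
    [0,0,0,0,0,0,0.9],
    [0,0,0,0,0,0,0.9],
  ],
)

```text
clock: 5.4
position: [0.5093, 0.1642, 0.0638]
tool_rot: [-3.141, -0.001, -0.059]
force: [-5.0, -1.5, 19.0]
grip_width: 0.0194
finger_force: 43.2
```

Run:
```python
from plan import *
o=observe();print(o["clock"],o["position"],o["tool_rot"],o["force"],o["grip_width"])
h=o["position"][:2]-.110*np.array([.058,.998]);print("mouth",h)
print(proj("scene",[[*h,.144],[*h,.158]]),proj("top",[[*h,.144]]))
f=lambda n,r,c,w,hh,g:cv2.resize(np.clip(np.mean([grab_frame(n) for _ in range(4)],0)[r:r+hh,c:c+w]*g,0,255).astype(np.uint8),(400,600),interpolation=cv2.INTER_CUBIC)
a=np.hstack([f("scene",150,263,50,75,1.3),f("top",220,250,50,75,2)])
cv2.imwrite("pics/a3.png",a[:,:,::-1])
```

```text
5.4 [0.5093 0.1642 0.0638] [-3.1413 -0.0013 -0.0588] [-4.9994 -1.5131 19.0215] 0.019417664180466622
mouth [0.5029 0.0545]
[[285.4939 182.4434]
 [285.6188 176.2751]] [[280.481  242.9161]]
```

View pics/a3.png

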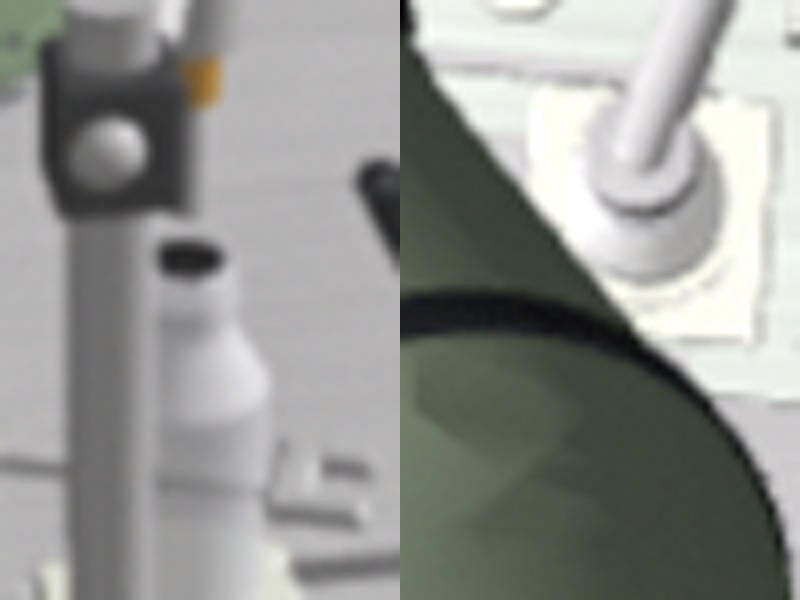

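a3: in the scene view the mouth's dark ellipse spans about u 282.6–290.7 at row 182, and the tube's right edge is near u 288. In the top view the bar end sits over the bottle neck. I'll measure the edges numerically.

Run:
```python
from plan import *
g=np.mean([grab_frame("scene") for _ in range(4)],0).mean(2)
print(list(range(278,298)))
for r in [165,167,169,171,173,175,180,181,182,183,184,187,189]: print(r,g[r,278:298].astype(int))
```

```text
[278, 279, 280, 281, 282, 283, 284, 285, 286, 287, 288, 289, 290, 291, 292, 293, 294, 295, 296, 297]
165 [116  99  63  42  40  41  44  54  77 102 126 141 142 140 140 140 140 141
 141 141]
167 [154 155 123  67  39  41  44  55  77 103 126 139 139 139 139 140 139 140
 139 139]
169 [123 135 122  71  41  40  42  55  77 103 126 139 140 139 139 139 139 139
 140 140]
171 [ 90  89  72  48  41  41  45  56  79 104 128 141 142 141 141 141 140 141
 140 140]
173 [ 50  45  41  40  41  42  44  56  78 106 128 138 138 137 137 137 136 137
 136 136]
175 [ 41  43  43  45  49  47  48  60  82 108 128 137 138 138 137 139 138 139
 139 139]
180 [ 91 102 116 125 114  82  68  62  61  65  79  98 119 137 137 136 137 136
 136 137]
181 [ 91 102 115 120  97  50  33  32  33  32  37  51  86 125 139 139 138 138
 138 138]
182 [ 92 103 116 119  95  46  27  28  31  28  27  33  70 119 140 140 138 138
 138 138]
183 [ 91 102 115 122 107  60  38  38  35  36  41  57  96 137 146 139 137 136
 136 137]
184 [ 92 102 117 128 125  95  78  73  65  69  87 109 136 155 149 139 135 136
 137 136]
187 [ 92 103 116 128 132 126 126 128 128 130 134 141 150 153 151 142 137 136
 136 136]
189 [ 92 103 116 125 120 111 111 114 115 116 123 133 143 149 146 137 135 136
 136 136]
```

>>> play_rows(
  deltas=[
    [0,-0.002,0,0,0,0,0.9],
    [0,-0.002,0,0,0,0,0.9],
    [0,-0.002,0,0,0,0,0.5],
    [0,-0.002,0,0,0,0,0],
    [0,-0.002,0,0,0,0,0],
    [0,-0.002,0,0,0,0,0],
    [0,-0.002,0,0,0,0,0],
    [0,-0.002,0,0,0,0,0],
  ],
)

```text
clock: 6.8
position: [0.5089, 0.1652, 0.0623]
tool_rot: [3.142, 0.0, -0.058]
force: [-0.4, 0.7, 0.2]
grip_width: 0.0856
finger_force: 0.0
```

>>> play_rows(
  deltas=[
    [0,0,-0.06,0,0,0,0],
    [0,0,-0.16,0,0,0,0],
    [0,0,-0.26,0,0,0,0],
    [0,0,-0.36,0,0,0,0],
    [0,0,-0.46,0,0,0,0],
    [0,0,-0.55,0,0,0,0],
    [0,0,-0.55,0,0,0,0],
    [0,0,-0.55,0,0,0,0],
  ],
)

```text
clock: 7.6
position: [0.5091, 0.1652, 0.338]
tool_rot: [-3.141, -0.002, -0.059]
force: [0.7, 0.6, -0.4]
grip_width: 0.0855
finger_force: 0.0
```

Run:
```python
from plan import *
o=observe();print(o["clock"],o["position"],o["tool_rot"],o["qpos"],o["grip_width"])
A=[.44,-.16,.34]
print(row(A,-.058))
g=np.mean([grab_frame("scene") for _ in range(4)],0)
print(g.mean(2)[182,278:298].astype(int))
f=lambda g,r,c,w,hh,k:cv2.resize(np.clip(g[r:r+hh,c:c+w]*k,0,255).astype(np.uint8),(400,600),interpolation=cv2.INTER_CUBIC)
t=np.mean([grab_frame("top") for _ in range(4)],0)
cv2.imwrite("pics/a4.png",np.hstack([f(g,185,150,80,120,1.4),f(t,200,340,80,120,2.2)])[:,:,::-1])
for n,im,r,c0,c1 in[("top",t,252,360,400),("top",t,254,360,400)]:print(r,im.mean(2)[r,c0:c1].astype(int))
for c in (378,381,384):print(c,t.mean(2)[238:268,c].astype(int))
```

```text
7.6 [0.5091 0.1652 0.338 ] [-3.1412 -0.0016 -0.0585] [-0.1314  0.2945 -0.3759  1.6815  0.1157  1.1859 -2.1653] 0.08545169697116001
[-0.0998  0.6573 -0.0041 -0.      0.     -0.0003]
[ 86  97 109 112  90  44  27  28  29  29  28  28  42  92 139 137 132 131
 131 131]
252 [110 109 109 110 109 109 109 109 109 109 109 109 103  70  11  12  11  13
  17  15  16  15  15  15  15  17  15  15  14  15  14  73  81  81  80  80
  80  80  79  80]
254 [110 110 109 110 109 109 109 109 109 109 109 109 102  70  15  12  12  13
  17  16  15  17  15  15  16  16  14  16  15  15  12  72  80  80  80  80
  80  80  80  81]
378 [126 126 126 125 100 105 107  99  38  16  16  17  16  17  17  16  17  17
  16  14   4  18  96 122 121 123 121 121 121 120]
381 [126 126 126 125 112 110 110 110  38  16  16  15  17  15  15  17  17  16
  16  16   6  14  72 123 121 123 122 122 122 121]
384 [127 125 126 124 125 109 106 107  46  18  15  15  15  15  15  15  16  15
  16  17   8  25  91 124 122 122 122 121 122 122]
```

View pics/a4.png

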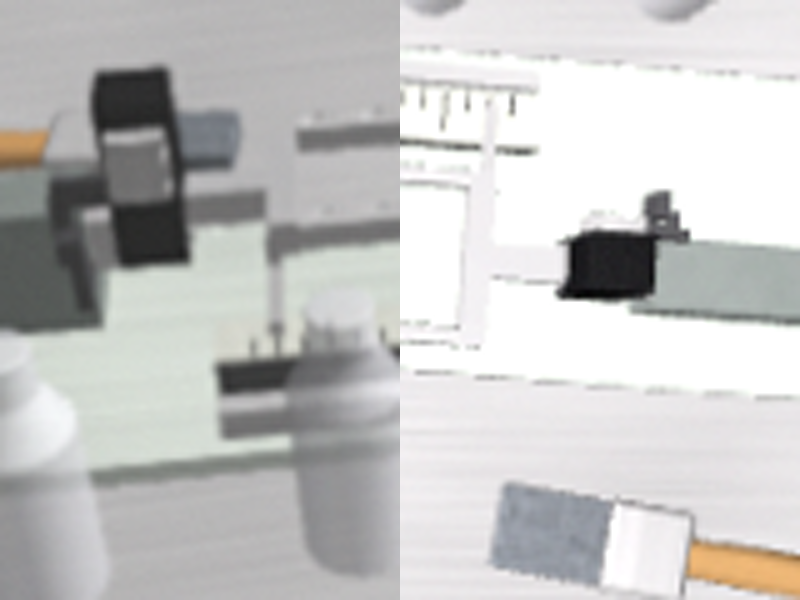

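a4: the block's dark top spans top-view u about 376.5–390.6 and v 245.8–258. The lock button and pointer are at home, the rider is unchanged, and the mouth's right edge is now consistent with the nozzle.

Run:
```python
from plan import *
print(onz("top",[(383.6,251.8),(376.5,251.8),(390.6,251.8),(381,245.7),(381,258)],.12))
print(proj("scene",[[.4914,-.1649,.12],[.4895,-.164,.12]]))
A=[.49,-.164,.34];B=[.49,-.164,.19]
print(row(A,np.pi/2-.058))
```

```text
[[ 0.4904 -0.1636  0.12  ]
 [ 0.4902 -0.1484  0.12  ]
 [ 0.4907 -0.1786  0.12  ]
 [ 0.5033 -0.158   0.12  ]
 [ 0.4773 -0.158   0.12  ]]
[[175.4797 202.1317]
 [175.9378 201.5765]]
[ 0.0009  0.6593 -0.0065 -0.      0.     -0.7502]
```

>>> play_rows(
  deltas=[
    [0,0.66,0,0,0,0,0],
    [0,0.66,0,0,0,-0.1,0],
    [0,0.66,0,0,0,-0.2,0],
    [0,0.66,0,0,0,-0.3,0],
    [0,0.66,0,0,0,-0.4,0],
    [0,0.66,0,0,0,-0.5,0],
    [0,0.66,0,0,0,-0.6,0],
    [0,0.66,0,0,0,-0.7,0],
    [0,0.66,0,0,0,-0.75,0],
    [0,0.66,0,0,0,-0.75,0],
  ],
)

```text
clock: 9.0
position: [0.4894, -0.1652, 0.3369]
tool_rot: [-3.141, 0.0, 1.153]
force: [0.3, 1.1, -0.4]
grip_width: 0.0853
finger_force: 0.0
```

>>> play_rows(
  deltas=[
    [0,0,0,0,0,0,0],
    [0,0,0,0,0,0,0],
  ],
)

```text
clock: 9.2
position: [0.4896, -0.1643, 0.3371]
tool_rot: [-3.141, -0.0, 1.144]
force: [-0.3, -0.5, 0.1]
grip_width: 0.0853
finger_force: 0.0
```

Run:
```python
from plan import *
o=observe();print(o["clock"],o["position"],o["tool_rot"],o["qpos"][6])
print(row([.4904,-.1637,.16],np.pi/2-.058));print(row([.4904,-.1637,.073],np.pi/2-.058))
```

```text
9.2 [ 0.4896 -0.1643  0.3371] [-3.1412 -0.0001  1.1441] -0.31983177306378946
[ 0.0017  0.001   0.3543  0.      0.     -0.176 ]
[ 0.0017  0.001   0.5283  0.      0.     -0.176 ]
```

Finish the turn, then descend to just above the block.

>>> play_rows(
  deltas=[
    [0.002,0.001,0,0,0,-0.07,0],
    [0.002,0.001,0,0,0,-0.14,0],
    [0.002,0.001,0.08,0,0,-0.176,0],
    [0.002,0.001,0.16,0,0,-0.176,0],
    [0.002,0.001,0.24,0,0,-0.176,0],
    [0.002,0.001,0.32,0,0,-0.176,0],
    [0.002,0.001,0.354,0,0,-0.176,0],
    [0.002,0.001,0.354,0,0,-0.176,0],
    [0.002,0.001,0.354,0,0,-0.176,0],
  ],
)

```text
clock: 10.1
position: [0.4909, -0.1634, 0.1609]
tool_rot: [3.141, 0.0, 1.515]
force: [-0.3, 0.7, -0.5]
grip_width: 0.0854
finger_force: 0.0
```

Run:
```python
from plan import *
o=observe();print(o["clock"],o["position"],o["tool_rot"])
print(row([.4904,-.1637,.073],np.pi/2-.058))
```

```text
10.1 [ 0.4909 -0.1634  0.1609] [3.1414 0.     1.5155]
[-0.0007 -0.0009  0.1758  0.     -0.      0.0013]
```

>>> play_rows(
  deltas=[
    [0,0.001,0.06,0,0,0,0],
    [0,0.001,0.12,0,0,0,0],
    [0,0.001,0.176,0,0,0,0],
    [0,0.001,0.176,0,0,0,0.4],
    [0,0.001,0.176,0,0,0,0.8],
    [0,0.001,0.176,0,0,0,0.8],
    [0,0.001,0.176,0,0,0,0.8],
    [0,0.001,0.176,0,0,0,0.8],
    [0,0.001,0.176,0,0,0,0.8],
    [0,0.001,0.176,0,0,0,0.8],
  ],
  newtons=40,
)

```text
clock: 11.1
position: [0.491, -0.1639, 0.074]
tool_rot: [3.141, 0.001, 1.516]
force: [-10.4, 2.1, 22.2]
grip_width: 0.026
finger_force: 40.0
```

Run:
```python
from plan import *
o=observe();print(o["clock"],o["position"],o["tool_rot"],o["force"],o["grip_width"],o["finger_force"])
```

```text
11.1 [ 0.491  -0.1639  0.074 ] [3.1408 0.0009 1.5165] [-10.3962   2.0939  22.2045] 0.02596298352374045 40.01371622085571
```

>>> play_rows(
  deltas=[
    [0.005,0,0,0,0,0,0.8],
    [0.01,0,0,0,0,0,0.8],
    [0.015,0,0,0,0,0,0.8],
    [0.02,0,0,0,0,0,0.8],
    [0.02,0,0,0,0,0,0.8],
  ],
)

```text
clock: 11.6
position: [0.4916, -0.1542, 0.074]
tool_rot: [3.141, 0.001, 1.516]
force: [-9.9, -1.2, 21.9]
grip_width: 0.0258
finger_force: 39.6
```

>>> play_rows(
  deltas=[
    [0.015,0,0,0,0,0,0.8],
    [0.03,0,0,0,0,0,0.8],
    [0.045,0,0,0,0,0,0.8],
    [0.06,0,0,0,0,0,0.8],
    [0.075,0,0,0,0,0,0.8],
    [0.09,0,0,0,0,0,0.8],
    [0.098,0,0,0,0,0,0.8],
    [0.098,0,0,0,0,0,0.8],
    [0.098,0,0,0,0,0,0.8],
  ],
)

```text
clock: 12.5
position: [0.4946, -0.1053, 0.074]
tool_rot: [3.14, 0.001, 1.517]
force: [-7.7, -2.0, 20.1]
grip_width: 0.0258
finger_force: 38.4
```

Run:
```python
from plan import *
o=observe();print(o["clock"],o["position"],o["tool_rot"],o["force"],o["grip_width"])
f=lambda g,r,c,w,hh,k:cv2.resize(np.clip(g[r:r+hh,c:c+w]*k,0,255).astype(np.uint8),(400,600),interpolation=cv2.INTER_CUBIC)
g=np.mean([grab_frame("scene") for _ in range(6)],0)
t=np.mean([grab_frame("top") for _ in range(6)],0)
np.savez("g5.npz",g=g,t=t)
cv2.imwrite("pics/a5.png",np.hstack([f(g,190,200,60,90,1.4),f(t,190,310,48,72,1.9)])[:,:,::-1])
```

```text
12.5 [ 0.4946 -0.1053  0.074 ] [3.14   0.0012 1.5165] [-7.6608 -1.9846 20.0888] 0.025791060631632286
```

View pics/a5.png

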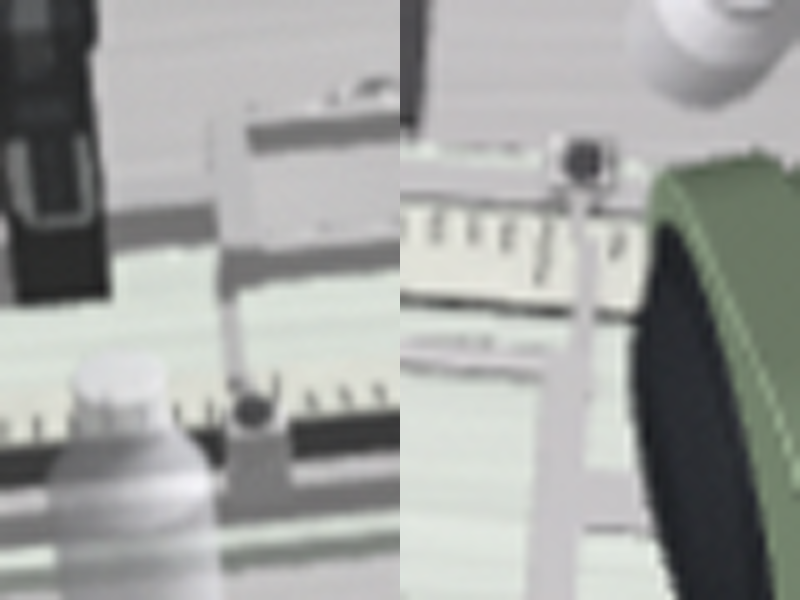

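a5: the arm is out, with the pointer almost at the rider's point: in the top view the pointer tip is at about (331.8,217) and the rider's point at about (331,214.5). Next I compare their station y from row centroids.

Run:
```python
from plan import *
t=np.load("g5.npz")["t"]
b=t[:,:,0]-t[:,:,1] # tint
m=t.mean(2)
print(list(range(326,338)))
for r in range(207,230):
    print(r,m[r,326:338].astype(int),b[r,326:338].round().astype(int))
# station x direction per row: column shift along a const station-y line
o=np.array([.5763,-.0594,.048]);
for d in (-.03,-.02,-.01,0,.01,.02):print(d,proj("top",[o+d*np.array([.998,-.058,0])]))
```

```text
[326, 327, 328, 329, 330, 331, 332, 333, 334, 335, 336, 337]
207 [102 103 112 101  70  54  54  59  82  85  96 102] [1 1 1 0 1 0 0 1 1 1 1 1]
208 [110 102 103  85  54  41  42  41  75  76  93 101] [-1  0  1  0  1  1  1  1  1  1  1  1]
209 [111  98 100  76  45  41  42  41  73  70  93 109] [-2  0  1  0  0  0  1  1  1  1 -1 -1]
210 [103  99 104  82  50  41  42  41  86  81  98 113] [-1  1  1  1  1  1  1  1  1  0 -2 -3]
211 [101 100 104  99  72  51  57  68  98  86  97 105] [ 1  1  1  1  1  0  1  1  1  0 -1 -1]
212 [101  96  84  81  80  74  68  69  81  81  95 102] [1 1 1 1 1 1 1 1 1 1 1 1]
213 [100  92  79  74  88  94  89  79  82  92  99 102] [2 1 1 1 1 2 1 1 1 1 1 1]
214 [ 77  71  68  69  84  98  88  73  86 100 102 102] [2 1 1 0 1 1 1 1 1 1 1 1]
215 [84 78 78 71 85 99 77 57 70 76 80 82] [-1 -1 -1 -1  0  1  0  0  0  1  1  1]
216 [109  90  98 103 100 100  98  96  95  92  93  94] [ 0 -1 -1 -1  1  1  0 -1  0 -1 -1 -1]
217 [114  87 100 115 105 100 110 114 113 104 100 110] [ 0  0  0  0  1  1  0 -1 -1 -1  0 -1]
218 [106  88 104 115 105 100 106 109 113  98  89 108] [0 0 0 0 0 1 0 0 0 0 0 0]
219 [10
[... 418 characters left out ...]
0 0 0 0 1 1 0 0 0 0 0]
224 [105 109 115 116 113 105 100 106 113 115 115 116] [0 0 1 0 0 0 1 1 0 0 0 0]
225 [116 116 116 115 111 104 100 106 113 115 115 116] [0 0 0 0 0 0 1 1 1 0 0 0]
226 [ 82  83  84  89  92  98 101  98 103 113 115 115] [-1  0  0  0  0  1  1  1  0  0  0  0]
227 [ 55  47  44  51  71  94 101  78  65  73  76  77] [0 0 0 0 0 0 0 1 0 0 0 1]
228 [ 97  94  92  92  93  98 101  82  71  71  71  49] [-2 -3 -2 -2  0  1  1  0 -2 -1 -1 -1]
229 [114 114 115 115 107 101 101 102 105 106 106  86] [-3 -3 -3 -3 -2  0  1 -1 -3 -3 -3 -3]
-0.03 [[331.0046 227.9822]]
-0.02 [[331.3093 223.6057]]
-0.01 [[331.6117 219.2391]]
0 [[331.9119 214.883 ]]
0.01 [[332.2097 210.5376]]
0.02 [[332.5053 206.2032]]
```

Run:
```python
from plan import *
m=np.load("g5.npz")["g"].mean(2)
print(list(range(228,248)))
for r in list(range(232,262,2))+[262,264]: print(r,m[r,228:248].astype(int))
ex=np.array([.998,-.058,0]);o=np.array([.5763,-.0594,.048])
for d in (-.04,-.02,-.005,0):print(d,proj("scene",[o+d*ex]))
for d,z in((.004,.056),(.012,.056),(.02,.056),(.02,.04)):print(d,z,proj("scene",[o+d*ex+[0,0,z-.048]]))
print(proj("scene",[o+.001*np.array([.058,.998,0])])-proj("scene",[o]))
```

```text
[228, 229, 230, 231, 232, 233, 234, 235, 236, 237, 238, 239, 240, 241, 242, 243, 244, 245, 246, 247]
232 [152 152 154 146 114  84  80  84  89  91  97 109 123 128 130 129 132 138
 143 150]
234 [155 155 156 149 124  94  93 118 148 154 154 155 157 157 156 156 156 155
 155 155]
236 [155 156 156 154 144 131 128 138 154 158 158 157 157 157 157 157 158 157
 158 157]
238 [156 157 157 157 150 133 130 136 149 155 155 154 154 154 154 153 153 153
 153 153]
240 [152 151 152 152 148 136 131 134 144 151 153 152 152 152 152 153 153 154
 154 154]
242 [154 156 155 155 152 142 132 133 144 155 156 156 155 155 155 155 155 155
 155 155]
244 [155 155 154 155 153 144 134 132 139 152 155 155 154 154 155 155 155 156
 156 156]
246 [153 154 154 153 154 144 120 115 125 140 149 154 143 127 146 154 155 156
 156 157]
248 [154 154 153 152 153 145 112 100 105 114 126 142 135 113 144 155 154 147
 137 148]
250 [156 155 144 125 145 147 138  94  64  59  61  68  86 118 151 155 152 139
 111 121]
252 [154 154 139 108 128 114 113  75  51  50  53  57  82 128 150 123 110 104
  97  93]
254 [ 97  83  77  67  69  81 115 119  99  88  86  95 111 121 116  71  44  41
  42  42]
256 [122  87  52  38  42  57  82  88  86  86  86  84  83  85  84  70  47  41
  42  41]
258 [144 138 111  62  40  54  82  86  83  83  83  83  85  86  88  78  60  58
  64  70]
260 [151 154 147 115  92  97  95  89  84  84  87  86  89  87  92 109 130 135
 134 135]
262 [172 173 172 156 137 127  98  86  86  87  86  87  87  86  87  98 114 116
 112 112]
264 [161 160 154 138 108  95  89  86  86  86  86  86  85  86  85  84  82  82
  81  80]
-0.04 [[234.9632 237.8058]]
-0.02 [[235.7294 243.9129]]
-0.005 [[236.3278 248.668 ]]
0 [[236.532  250.2876]]
0.004 0.056 [[236.4666 248.3642]]
0.012 0.056 [[236.8011 251.0042]]
0.02 0.056 [[237.1421 253.6915]]
0.02 0.04 [[237.6026 260.1594]]
[[ 0.5167 -0.0514]]
```

>>> play_rows(
  deltas=[
    [0.003,0,0,0,0,0,0.8],
    [0.006,0,0,0,0,0,0.8],
    [0.006,0,0,0,0,0,0.8],
    [0.006,0,0,0,0,0,0.8],
  ],
)

```text
clock: 13.5
position: [0.4947, -0.1024, 0.074]
tool_rot: [3.14, 0.001, 1.516]
force: [-7.4, -2.2, 19.6]
grip_width: 0.0263
finger_force: 38.3
```

Run:
```python
from plan import *
o=observe();print(o["clock"],o["position"],o["force"],o["grip_width"])
t=np.mean([grab_frame("top") for _ in range(8)],0).mean(2)
g=np.mean([grab_frame("scene") for _ in range(8)],0).mean(2)
for r in list(range(212,226)): print(r,t[r,326:338].astype(int))
def cen(m,r,c0,c1,bg):
    w=np.clip(bg-m[r,c0:c1],0,None);w[w<1.5]=0;return (w*np.arange(c0,c1)).sum()/w.sum()
print("pointer top",[cen(t,r,329,335,116) for r in(221,222,223,224,225)],"rider row217",cen(t,217,329,334,115.5))
print("pointer scene",[cen(g,r,231,240,155) for r in(238,240,242,244)])
for r in(250,252,260,262):print(r,g[r,228:248].astype(int))
```

```text
13.5 [ 0.4947 -0.1024  0.074 ] [-7.3829 -2.1649 19.6389] 0.026287688969566732
212 [101  95  84  81  79  74  68  69  82  81  95  95]
213 [100  92  79  75  88  94  89  78  82  92  99  92]
214 [ 77  71  68  68  85  98  89  73  87 100 102  86]
215 [84 78 78 71 85 98 77 57 70 76 80 71]
216 [109  91  98 103 100 100  98  96  95  92  93  77]
217 [114  87 100 115 105 100 110 114 114 105 100  84]
218 [106  89 104 113 105 101 108 114 115  99  90  81]
219 [100  90 107 113 105 101 106 114 116  91  86  81]
220 [100  90 108 111 104 101 107 114 116  85  95  84]
221 [100  90 108 110 103 101 108 115 116 104 110  85]
222 [ 93  96 113 110 103 101 109 115 115 115 115  79]
223 [ 87 101 116 109 103 101 109 115 116 115 115  70]
224 [105 110 115 107 102 101 108 115 115 115 106  59]
225 [116 116 116 108 102 101 110 115 115 115 100  54]
pointer top [np.float64(330.6071805702218), np.float64(330.5667034178611), np.float64(330.5128205128205), np.float64(330.47492904446545), np.float64(330.43362831858406)] rider row217 330.82861189801696
pointer scene [np.float64(235.33409090909092), np.float64(235.32409381663112), np.float64(235.90623335109217), np.float64(236.07411328745366)]
250 [156 154 143 125 144 147 139  98  64  59  60  68  85 118 151 155 152 139
 111 121]
252 [153 154 138 108 128 115 113  75  51  51  51  58  82 128 150 123 109 105
  98  93]
260 [152 154 147 115  92  97  95  89  84  84  86  85  89  87  92 109 130 134
 133 135]
262 [171 174 171 156 137 126  98  86  86  87  87  86  86  86  87  98 114 116
 112 112]
```

Run:
```python
from workcell import *
print(grab_frame("scene").mean(2)[182,278:298].astype(int))
print(job_done())
```

```text
[ 88 100 112 116  93  45  28  29  32  28  30  28  42  95 144 141 134 135
 133 135]
the job is handed in; nothing more can be done
None
```

The job is handed in at 13.5 s on the robot's clock, though the result came back without a verdict. The bottle mouth is centred under the nozzle to about 1 mm, and the arm is held out with its button squeezed and its pointer at the rider within about 1 mm by the camera measurements. The rider did not move in the images.

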